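Ready the slab saw for its cut

TASK

The stone is clamped in the slab saw and the saw is to be started. Working only by pushing with the fingertips, slide the vise carriage back along its rods, away from the blade, until it is fully home against its stop, then ease the hood all the way shut on the tank, and only then press the start button on the control box. Do not slam the carriage or the hood, do not press the mushroom-shaped stop button, and do not pick up or shift the two bottles and the stone slab lying about.

Things in the scene. Friction and masses are not known exactly. Their poses are not given: they have to be found in the camera images.
- saw: bench slab saw, fixed: open grey steel tank 210 (x) x 480 (y) x 115 mm high; origin at the centre of its underside. x points to its rear (hinge side), y along the guide rods to the carriage's home end, z up. Upright blade, 170 mm across, in the y-z plane, centre at (25, -110, 95) mm, top at 180 mm. Motor and belt guard, up to 137 mm high, behind the tank: x 105 to 310, y -155 to 85 mm.
- carriage (a joint): position of the vise carriage on its two guide rods, in m: 0 = fully home against its stop at the saw's +y end, growing towards the saw's -y and the blade, at most 0.11; starts at 0.05 to 0.105. Friction about 2.5 N; it stays where it is left. A brown stone is clamped in it, x = -70 to 39 mm in the saw's frame, top at about 155 mm.
- carriage_push (a point): point on the flat outer face of the carriage's jaw plate that looks to the saw's -y: push it towards +y to send the carriage home. The plate is 66 mm wide (saw's x = -78 to -12 mm) and reaches from 102 to 165 mm above the bench; this point is at mid-width, 140 mm up. The space before the face is free above the 115 mm tank rim; the blade stands 70 mm to the rear. Axes as the saw's.
- hood (a joint): hood angle in rad: 0 = shut on the tank, growing as it opens up and to the rear, at most 1.5; starts at 1.2 to 1.35. Stiff friction hinges (about 0.9 N m) hold it at any angle, so it must be pushed all the way down; some 6 N near the free edge moves it.
- hood_hinge (a point): middle of the hood's hinge line, on the tank's rear rim, 118 mm above the bench; the line runs along the saw's y; axes as the saw's. The hood is a grey steel box, open below, with a clear window on top: shut, it reaches 205 mm from the hinge to the front, is 455 mm wide and 80 mm high, top 198 mm above the bench.
- hood_edge (a point): point on the hood's outer top face, 25 mm from its free front edge, at mid-width; moves with the hood. In the hood's frame (origin at the hinge, axes as the saw's when shut) it is at (-180, 0, 80) mm. Its z axis is the face's outward normal; pushing against it closes the hood. A wire handle stands 29 mm off the hood's front face, 40 mm above its lower edge.
- control_box: grey box 100 x 160 x 55 mm screwed to the bench, origin at the centre of its underside; the two black buttons stand on its top, 76 mm apart along its y.
- start (a joint): travel of the start button in m: 0 = out, 0.006 = fully pressed. Counts as pressed beyond 0.004. A spring returns it; fully down takes 5 N.
- start_top (a point): centre of the top of the small flat round start button (28 mm across, in a collar 44 mm across), 73 mm above the bench; pressed straight down.
- stop (a joint): travel of the stop button in m, 0 = out, 0.006 = fully pressed.
- stop_top (a point): top of the mushroom-shaped stop button (44 mm across), 86 mm above the bench.
- spray_bottle: white spray bottle, 84 mm across, 228 mm high, loose; origin at the centre of its underside.
- squeeze_bottle: cream squeeze bottle with a spout, 70 mm across, 175 mm high, loose; origin at the centre of its underside.
- stone_slab: cut slab of brown stone, 80 mm across, 10 mm thick, lying loose on the bench; origin at the centre of its underside.

How it is judged:
By the outcome, as a careful person would: the job done as asked, in the order asked, and still so for the second after the job is handed in, with the robot touching nothing.
It also fails if it takes over 58 s, if anything falls off the work surface, if the arm or the gripper's body presses on something with over 40 N, if the wrist force passes 120 N, or if a joint passes its speed limit or range.

ROBOT

A 6-joint arm with a two-finger parallel gripper is mounted at the origin on the work surface. World frame = base frame: x ahead of the robot, y to its left, z up, the work surface at z = 0. Lengths are in m, angles in rad, forces in N, time in s.
With the tool pointing down it reaches from about 0.35 to 0.725 m from the base axis. Payload 4.3 kg.
Tool frame: the origin (TCP) lies at the very end of the fingers, on their centre line; the grasp point (between the pads) lies 19 mm behind it (manip.tcp_to_grasp is the distance from the TCP to the grasp point, in m); z points along the fingers, y is the line along which they close (so a half turn about z gives the same grasp; the last joint's range is limited). The gripper opens to 85 mm and grips with 20 to 120 N. Pads are 22 mm wide; open, the fingers measure 114 mm over their backs; the gripper's body (76 mm by 85 mm) begins 54 mm behind the grasp point. The pads swing forward as they close: fully open they stand 13 mm farther back than shut.
Start: joints at [1.008, 0.377, 0.081, 1.274, 0, 1.46], TCP at [0.252, 0.517, 0.206] pointing down, gripper open.
Joint ranges: [-2.72, 2.72], [-0.84, 1.66], [-1.02, 1.22], [-1.77, 2.12], [-1.37, 1.28], [-3.14, 3.14]. Speed limits (rad/s): [2.57, 2.57, 3.14, 3.14, 3.14, 3.14].

INTERFACE

Orientations are given as a unit quaternion [x, y, z, w].
In Python, from bench import manip, imaging, order, nets gives the robot as it stands.
- The arm moves only by the shell command python3 -m jog 'ROWS' [FORCE]. ROWS is JSON, a list of rows, each a list of 3 entries, a list of its own where there are three numbers: the turn, a rotation vector about the tool's x, y, z in units of 5 degrees (1.0 is 5 degrees), then the shift along the tool's x, y, z in units of 30 mm (1.0 is 30 mm), then the finger opening in mm, from 0 to 85.4. A call has 1 to 20 rows; each row is the pose to reach, as a shift and turn from the pose commanded when the call began, along the tool's axes at that moment; what a row does not reach only later rows make up. A row lasts 1/10 s, in which the tool goes at most 50 mm and 8.59 degrees, less where a joint would pass 70% of its speed; a pose out of reach is approached as far as the arm can. A call with a gripper value outside its range is refused whole. The fingers move at their own pace and stop on an object; FORCE is the grip in N (left out, the last holds). Time passes only in rows, so rows that repeat a pose let the fingers close. It gives the time, the measured TCP pose, the force, the opening and the grip force at its end, in the units of the state.
- manip.sense(): the state, without advancing time (a new reading comes with each control period).
- imaging.camera(name): name is "scene" or "top" or "wrist"; returns a dict with "color" (400x640x3 uint8, red, green, blue), "vertical_fov" (degrees; the focal length in pixels is half the picture's height over the tangent of half this angle, whatever the lens; pixels are square), "cx", "cy" (the principal point, pixels), "R" (3x3) and "t" (3): a world point X has camera coordinates R X + t. Camera axes: x right, y down, z forward; pixel columns grow to the right and rows downward; lengths in m; the calibration is good to about 2 mm. A picture is of the moment at which its call begins. There is no depth.
- order.job_done(): hands the job in; it is judged then, once.
Trained networks look in the newest picture that a camera, given by its name, has taken for a name from the list of things; names that differ only in an ending like _2 or _b are one class to them, and where a whole thing is asked for, a point or a joint stands for the part that bears it (a point fixed in the world has none). Each returns a list of dicts, best first, with "p" (0 to 1); they miss things now and then, are a little off and sometimes report something else, mostly with a low value. They report only what shows in the picture. A call takes as long as a camera call.
- nets.boxes_of(camera, label): "position" ([column, row] in pixels, amid what is visible of it).
- nets.pinpoint(camera, label): "position" ([column, row] in pixels: a listed point, or the origin of a listed thing).
The state is a dict: "clock": time; "joint_positions": joint angles; "dq": joint speeds; "joint_efforts": joint torques, N m; "tool_pos": TCP position; "ee_rot": TCP orientation; "contact_force": force on the tool from outside, world axes, zero at the start; "moment": the same for the moment, N m; "gripper_width": opening from 0.0 (shut) to 1.0 (fully open); "finger_force": force on a finger pad.
Only numpy, scipy, OpenCV 4.12 (cv2) and the standard library are available. Lean on these libraries where they do the work, as an engineer would, in place of code of your own. Each camera call takes 0.05 s, during which the arm holds its last target. There are 200 camera calls.

## Working session

There is one attempt and no reset: what is moved stays moved. The work goes in short steps, Python scripts to look and compute and a shell command to move; the robot and the scene stay as the last step left them, time stands still between calls to the robot, and variables do not carry over. Pictures are saved under pics/ and viewed, at most 10 in all, crops included, and the job is handed in when it is done.

```bash
ls; mkdir -p pics
cat > h.py <<'E'
import numpy as np, cv2
from bench import manip, imaging, order, nets
from scipy.spatial.transform import Rotation as Ro
def K(c):
    f=c["color"].shape[0]/2/np.tan(np.radians(c["vertical_fov"])/2)
    return f,np.array(c["R"]),np.array(c["t"])
def ray(c,p):
    f,R,t=K(c); d=R.T@np.array([(p[0]-c["cx"])/f,(p[1]-c["cy"])/f,1.]); return -R.T@t,d
def onz(c,p,z):
    o,d=ray(c,p); return o+d*(z-o[2])/d[2]
def proj(c,X):
    f,R,t=K(c); q=R@np.array(X)+t; return np.array([c["cx"]+f*q[0]/q[2],c["cy"]+f*q[1]/q[2]])
def save(c,n): cv2.imwrite("pics/"+n,c["color"][:,:,::-1])
E
python3 - <<'E'
from h import *
s=manip.sense(); print({k:np.round(v,3) for k,v in s.items()})
for n in ["scene","top"]:
    c=imaging.camera(n); save(c,n+"0.png")
    f,R,t=K(c); print(n,f,(-R.T@t).round(3),c["cx"],c["cy"])
    for l in ["saw","carriage_push","hood_hinge","hood_edge","control_box","start_top","stop_top","spray_bottle","squeeze_bottle","stone_slab"]:
        print(l,[(np.round(d["position"],1),round(d["p"],2)) for d in nets.pinpoint(n,l)[:3]])
E
```

```text
pics
{'clock': np.float64(0.0), 'joint_positions': array([1.008, 0.378, 0.08 , 1.274, 0.   , 1.461]), 'dq': array([-0.001, -0.   , -0.   , -0.   , -0.001, -0.   ]), 'joint_efforts': array([-1.0000e-03, -4.6360e+01,  2.6988e+01,  2.1000e-02, -0.0000e+00,
        0.0000e+00]), 'tool_pos': array([0.251, 0.516, 0.205]), 'ee_rot': array([ 0.224,  0.974, -0.001, -0.   ]), 'contact_force': array([-0.012,  0.157,  0.404]), 'moment': array([-0.017,  0.011, -0.035]), 'finger_force': np.float64(0.0), 'gripper_width': np.float64(1.001)}
scene 424.58092931537686 [ 1.086 -0.154  1.771] 309.496277434162 196.71893717591826
saw [(array([339.5, 183.4]), 0.61)]
carriage_push [(array([346.6, 160.7]), 0.63)]
hood_hinge [(array([353.7, 198.5]), 0.94)]
hood_edge [(array([364. , 188.4]), 0.94)]
control_box [(array([232.8, 204.6]), 0.68)]
start_top [(array([239.8, 199.5]), 0.55)]
stop_top [(array([221.6, 200.5]), 0.64)]
spray_bottle [(array([182.6, 206.9]), 0.82)]
squeeze_bottle [(array([252.2, 259.2]), 0.77)]
stone_slab [(array([416.7, 146.2]), 0.77), (array([361.7, 188.1]), 0.23)]
top 517.4689239650937 [0.407 0.035 2.042] 321.6304557102469 197.42612303868466
saw [(array([278.4, 209.2]), 0.85)]
carriage_push [(array([276.7, 218.7]), 0.73), (array([276.1, 210.7]), 0.18)]
hood_hinge [(array([274.9, 180.9]), 0.93)]
hood_edge [(array([273.9, 166.4]), 0.59)]
control_box [(array([405.5, 215.6]), 0.79)]
start_top [(array([391.1, 220.2]), 0.47)]
stop_top [(array([416.7, 215. ]), 0.42), (array([277.4, 210.4]), 0.2)]
spray_bottle [(array([460.8, 228.1]), 0.6)]
squeeze_bottle [(array([399. , 158.4]), 0.58)]
stone_slab [(array([187.2, 228.1]), 0.88), (array([273.8, 212.1]), 0.29)]
```

Run:
```python
import cv2
a=cv2.imread("pics/scene0.png")[80:300,130:470]; b=cv2.imread("pics/top0.png")[120:270,170:490]
cv2.imwrite("pics/sc.png",cv2.resize(a,None,fx=2.3,fy=2.3,interpolation=2)); cv2.imwrite("pics/tc.png",cv2.resize(b,None,fx=2.5,fy=2.5,interpolation=2))
```

```text
(no output)
```

View pics/sc.png

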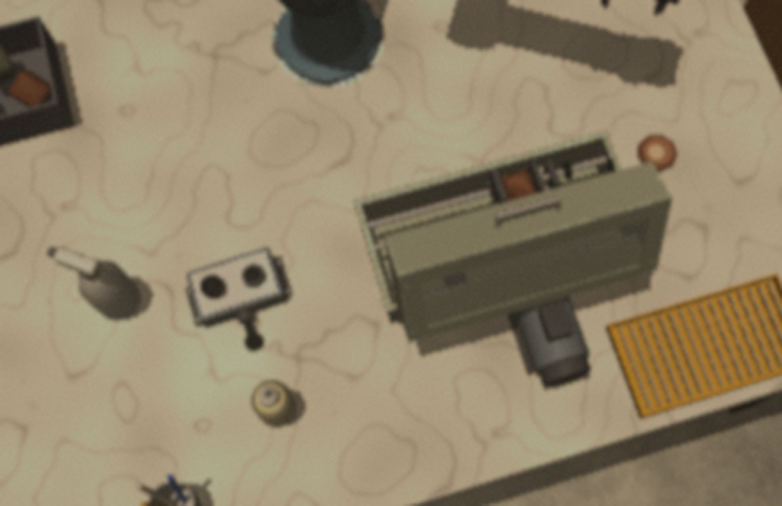

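View pics/tc.png

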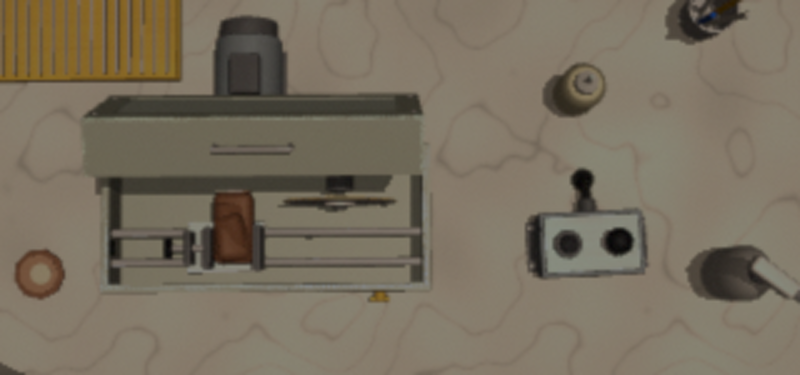

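The scene view is seen from the far side and the top view has the robot below. In the top crop, the carriage's -y jaw plate is at about (262,247) and the blade at (335,200). The hood's front face, with the handle at (252,148), is up and open. The start button is the collared one at (567,243), and the mushroom stop is at (618,240).

```bash
cat > m.py <<'E'
from h import *
from scipy.optimize import least_squares
from itertools import product
L=["carriage_push","hood_hinge","hood_edge","start_top","stop_top","saw","control_box","spray_bottle","squeeze_bottle","stone_slab"]
cs={n:imaging.camera(n) for n in ["scene","top"]}
out={}
for l in L:
    ob=[(cs[n],nets.pinpoint(n,l)) for n in cs]; ob=[(c,o[0]["position"],o[0]["p"]) for c,o in ob if o]
    r=least_squares(lambda X:np.concatenate([proj(c,X)-p for c,p,_ in ob]),[.5,.1,.1])
    out[l]=r.x; print(l,r.x.round(3),"res",np.round(r.fun,1),[round(q,2) for *_,q in ob])
E
python3 - <<'E'
from m import *
c=cs["top"]
cr=lambda x,y:(170+x/2.5,120+y/2.5)
for n,p,z in [("rim front L",(100,290),.115),("rim front R",(430,290),.115),("rim R back",(424,178),.115),("box TL",(540,212),.055),("box TR",(642,210),.055),("box BR",(646,273),.055),("box BL",(543,276),.055),("start",(567,243),.073),("stop",(619,240),.086),("spray",(730,273),.06),("squeeze",(578,90),.1),("plate",(265,247),.165)]:
    print(n,onz(c,cr(*p),z).round(3))
for l,z in [("start_top",.073),("stop_top",.086),("carriage_push",.14),("hood_hinge",.118)]:
  for n in cs: print(l,n,onz(cs[n],nets.pinpoint(n,l)[0]["position"],z).round(3))
E
```

```text
carriage_push [0.471 0.205 0.125] res [-0.  0.] [0.96]
hood_hinge [ 0.677 -0.059  0.474] res [-55.3   1.4 -51.2 -13.1] [0.57, 0.35]
hood_edge [0.675 0.203 0.117] res [-0. -0.] [0.79]
start_top [ 0.468 -0.262  0.043] res [ 0.3 -0.   0.3  0.1] [0.36, 0.62]
stop_top [ 0.487 -0.342  0.119] res [-1.5  0.1 -1.3 -0.2] [0.66, 0.49]
saw [ 0.521  0.187 -0.009] res [-0.8  0.  -0.7 -0.2] [0.66, 0.71]
control_box [ 0.488 -0.313  0.002] res [-0.2  0.  -0.2 -0. ] [0.89, 0.85]
spray_bottle [ 0.436 -0.515  0.063] res [-0.1  0.  -0.1 -0. ] [0.69, 0.6]
squeeze_bottle [ 0.722 -0.292 -0.031] res [ 0.1 -0.   0.1  0. ] [0.55, 0.61]
stone_slab [ 0.444  0.561 -0.039] res [-0.8  0.  -0.7 -0.3] [0.63, 0.86]
rim front L [0.42  0.435 0.115]
rim front R [ 0.413 -0.054  0.115]
rim R back [ 0.58  -0.048  0.115]
box TL [ 0.53  -0.228  0.055]
box TR [ 0.531 -0.386  0.055]
box BR [ 0.434 -0.389  0.055]
box BL [ 0.432 -0.231  0.055]
start [ 0.481 -0.266  0.073]
stop [ 0.484 -0.343  0.086]
spray [ 0.433 -0.517  0.06 ]
squeeze [ 0.712 -0.285  0.1  ]
plate [0.478 0.186 0.165]
start_top scene [ 0.479 -0.261  0.073]
start_top top [ 0.468 -0.256  0.073]
stop_top scene [ 0.476 -0.34   0.086]
stop_top top [ 0.487 -0.354  0.086]
carriage_push scene [0.476 0.201 0.14 ]Traceback (most recent call last):
  File "<stdin>", line 7, in <module>
IndexError: list index out of range
```

Run:
```python
from m import *
c=cs["top"]
def hp(hx,th,x,z,y=.19): return [hx+x*np.cos(th)+z*np.sin(th),y,.118-x*np.sin(th)+z*np.cos(th)]
r=least_squares(lambda q:[proj(c,hp(q[0],q[1],-.205,.08))[1]-166.2, proj(c,hp(q[0],q[1],-.205,0))[1]-190.6],[.625,1.28])
print(r.x,r.fun)
for hx in (.62,.627,.634):
  print(hx,[(th,proj(c,hp(hx,th,-.205,.08)).round(1),proj(c,hp(hx,th,-.205,0)).round(1), proj(cs["scene"],hp(hx,th,-.205,.08)).round(1),proj(cs["scene"],hp(hx,th,-.18,.08)).round(1)) for th in (1.2,1.25,1.3,1.35)])
for i in range(3):
  for n in cs:
    cs[n]=imaging.camera(n)
    for l,z in [("start_top",.073),("stop_top",.086),("carriage_push",.14),("hood_hinge",.118),("saw",0),("control_box",0)]:
      print(l,n,[(onz(cs[n],o["position"],z).round(3)[:2],round(o["p"],2)) for o in nets.pinpoint(n,l)[:1]],end="; ")
  print()
from scipy.spatial.transform import Rotation as Ro
print(Ro.from_quat(manip.sense()["ee_rot"]).as_matrix().round(3))
```

```text
carriage_push [0.482 0.193 0.134] res [-0.2  0.  -0.2 -0.1] [0.57, 0.7]
hood_hinge [0.63  0.184 0.161] res [-0.5  0.  -0.5 -0.2] [0.95, 0.89]
hood_edge [0.655 0.183 0.291] res [ 0.9 -0.   0.8  0.3] [0.82, 0.75]
start_top [ 0.472 -0.261  0.046] res [ 3.1 -0.1  2.8  0.5] [0.43, 0.54]
stop_top [ 0.482 -0.348  0.086] res [-1.3  0.  -1.1 -0.2] [0.57, 0.39]
saw [ 0.518  0.194 -0.044] res [ 0.9 -0.   0.7  0.2] [0.89, 0.55]
control_box [ 0.492 -0.316  0.005] res [ 0.5 -0.   0.5  0.1] [0.78, 0.71]
spray_bottle [ 0.43  -0.52   0.017] res [ 0.4 -0.   0.3  0. ] [0.8, 0.71]
squeeze_bottle [ 0.723 -0.295 -0.039] res [-1.8  0.1 -1.6 -0.3] [0.71, 0.57]
stone_slab [0.448 0.547 0.014] res [-2.1  0.  -1.7 -0.6] [0.75, 0.51]
[0.59238771 1.44751111] [ 0.19217432 -0.19187995]
0.62 [(1.2, array([270.4, 174. ]), array([271.3, 197.1]), array([361.4, 176. ]), array([361.5, 180.5])), (1.25, array([270.4, 170.7]), array([271.2, 194.2]), array([362.4, 178.8]), array([362.4, 183. ])), (1.3, array([270.4, 167.5]), array([271.1, 191.2]), array([363.4, 181.6]), array([363.2, 185.5])), (1.35, array([270.4, 164.2]), a
[... 1973 characters left out ...]
ox top [(array([ 0.493, -0.306]), 0.91)]; 
start_top scene [(array([0.579, 0.248]), 0.65)]; stop_top scene [(array([ 0.484, -0.343]), 0.56)]; carriage_push scene [(array([0.471, 0.202]), 0.93)]; hood_hinge scene [(array([0.632, 0.185]), 0.86)]; saw scene [(array([0.527, 0.188]), 0.67)]; control_box scene [(array([ 0.478, -0.311]), 0.89)]; start_top top [(array([ 0.473, -0.264]), 0.4)]; stop_top top [(array([ 0.485, -0.357]), 0.46)]; carriage_push top [(array([0.471, 0.183]), 0.9)]; hood_hinge top [(array([0.635, 0.188]), 0.84)]; saw top [(array([0.504, 0.195]), 0.91)]; control_box top [(array([ 0.489, -0.312]), 0.92)]; 
[[-0.899  0.437  0.   ]
 [ 0.437  0.899  0.   ]
 [ 0.     0.    -1.   ]]
```

```bash
cat > g.py <<'E'
import sys
from h import *
s=manip.sense(); R=Ro.from_quat(s["ee_rot"]); p=np.array(s["tool_pos"])
print("t",round(s["clock"],2),"p",p.round(4),"F",np.round(s["contact_force"],1),"yaw x",np.round(R.as_matrix()[:,0],3))
for a in sys.argv[1:]:
    X=np.array(eval(a)); print(a,"shift",(R.inv().apply(X-p)/.03).round(2))
E
python3 -m jog '[[[0,0,-2],[0,0,-1.5],0],[[0,0,-5.2],[-12.4,-8.6,-1.5],0],[[0,0,-5.2],[-12.4,-8.6,-1.5],0],[[0,0,-5.2],[-12.4,-8.6,-1.5],0],[[0,0,-5.2],[-12.4,-8.6,-1.5],0],[[0,0,-5.2],[-12.4,-8.6,-1.5],0],[[0,0,-5.2],[-12.4,-8.6,-1.5],0],[[0,0,-5.2],[-12.4,-8.6,-1.5],0],[[0,0,-5.2],[-12.4,-8.6,-1.5],0],[[0,0,-5.2],[-12.4,-8.6,-1.5],0],[[0,0,-5.2],[-12.4,-8.6,-1.5],0],[[0,0,-5.2],[-12.4,-8.6,-1.5],0],[[0,0,-5.2],[-12.4,-8.6,-1.5],0],[[0,0,-5.2],[-12.4,-8.6,-1.5],0]]' 40; python3 g.py '[.476,.13,.138]'
```

```text
clock: 7.1
tool_pos: [0.4725, 0.1237, 0.2509]
ee_rot: [-0.002, 1.0, 0.0, -0.0]
contact_force: [-0.1, -0.9, -0.3]
gripper_width: 0.0
finger_force: 0.0
t 7.1 p [0.4725 0.1237 0.2509] F [-0.1 -0.9 -0.3] yaw x [-1.    -0.003  0.   ]
[.476,.13,.138] shift [-0.12  0.21  3.76]
```

```bash
python3 -m jog '[[[0,0,0],[-0.1,0,1.5],0],[[0,0,0],[-0.1,0,2.7],0],[[0,0,0],[-0.1,0,3.4],0],[[0,0,0],[-0.1,0,3.75],0],[[0,0,0],[-0.1,0.3,3.75],0],[[0,0,0],[-0.1,0.6,3.75],0],[[0,0,0],[-0.1,0.85,3.75],0],[[0,0,0],[-0.1,1.0,3.75],0],[[0,0,0],[-0.1,1.1,3.75],0],[[0,0,0],[-0.1,1.2,3.75],0]]'
python3 - <<'E'
from h import *
c=imaging.camera("top"); cv2.imwrite("pics/a.png",cv2.resize(c["color"][130:270,190:350,::-1],None,fx=4,fy=4,interpolation=2))
E
```

```text
clock: 8.1
tool_pos: [0.4765, 0.1587, 0.1388]
ee_rot: [-0.001, 1.0, 0.0, 0.0]
contact_force: [0.3, 0.2, 0.0]
gripper_width: -0.003
finger_force: 0.0
```

View pics/a.png

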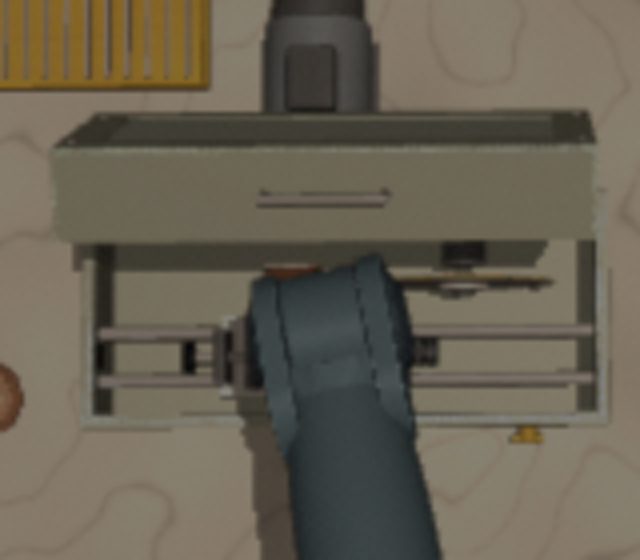

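The arm hides the push face. The +y jaw is at about crop (228,355), with roughly 100 px of free rod to the tank's end wall. I'll push slowly.

```bash
python3 -m jog '[[[0,0,0],[0,0.1,0],0],[[0,0,0],[0,0.2,0],0],[[0,0,0],[0,0.3,0],0],[[0,0,0],[0,0.4,0],0],[[0,0,0],[0,0.5,0],0],[[0,0,0],[0,0.6,0],0],[[0,0,0],[0,0.7,0],0],[[0,0,0],[0,0.8,0],0],[[0,0,0],[0,0.9,0],0],[[0,0,0],[0,1.0,0],0],[[0,0,0],[0,1.1,0],0],[[0,0,0],[0,1.2,0],0],[[0,0,0],[0,1.3,0],0],[[0,0,0],[0,1.4,0],0],[[0,0,0],[0,1.5,0],0],[[0,0,0],[0,1.6,0],0]]'
```

```text
clock: 9.75
tool_pos: [0.4762, 0.2066, 0.1383]
ee_rot: [-0.0, 1.0, -0.0, 0.0]
contact_force: [0.1, -2.6, -0.5]
gripper_width: -0.002
finger_force: 1.3
```

```bash
python3 -m jog '[[[0,0,0],[0,0.1,0],0],[[0,0,0],[0,0.2,0],0],[[0,0,0],[0,0.3,0],0],[[0,0,0],[0,0.4,0],0],[[0,0,0],[0,0.5,0],0],[[0,0,0],[0,0.6,0],0],[[0,0,0],[0,0.7,0],0],[[0,0,0],[0,0.8,0],0]]'
python3 - <<'E'
from h import *
c=imaging.camera("top"); cv2.imwrite("pics/b.png",cv2.resize(c["color"][130:270,190:350,::-1],None,fx=4,fy=4,interpolation=2))
E
```

```text
clock: 10.55
tool_pos: [0.4763, 0.2306, 0.1383]
ee_rot: [-0.0, 1.0, 0.0, 0.0]
contact_force: [1.8, -3.0, -0.8]
gripper_width: 0.006
finger_force: 1.3
```

View pics/b.png

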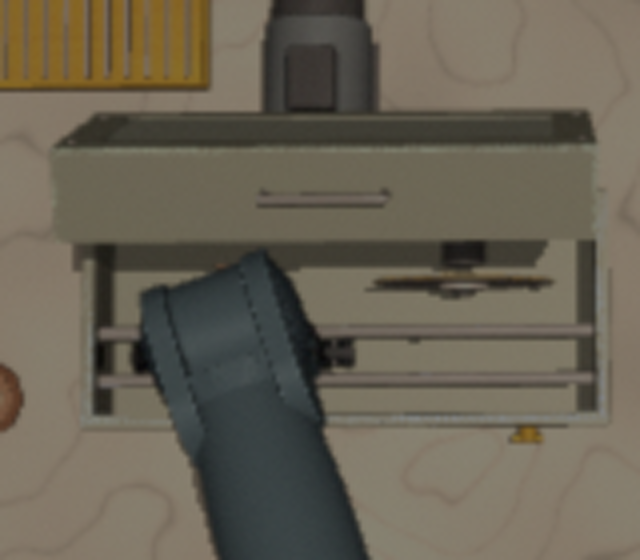

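The screw head has moved from col 188 to about col 138. Some 25 mm remain to the end wall, so I'll go slower.

```bash
python3 -m jog '[[[0,0,0],[0,0.07,0],0],[[0,0,0],[0,0.14,0],0],[[0,0,0],[0,0.2,0],0],[[0,0,0],[0,0.25,0],0],[[0,0,0],[0,0.3,0],0],[[0,0,0],[0,0.35,0],0],[[0,0,0],[0,0.4,0],0],[[0,0,0],[0,0.45,0],0],[[0,0,0],[0,0.5,0],0],[[0,0,0],[0,0.55,0],0]]'
```

```text
clock: 11.6
tool_pos: [0.4761, 0.247, 0.1383]
ee_rot: [-0.001, 1.0, 0.0, 0.0]
contact_force: [1.9, -2.5, -0.0]
gripper_width: 0.004
finger_force: 1.3
```

```bash
J='python3 -m jog'; python3 -m jog '[[[0,0,0],[0,0.05,0],0],[[0,0,0],[0,0.1,0],0],[[0,0,0],[0,0.15,0],0],[[0,0,0],[0,0.2,0],0],[[0,0,0],[0,0.25,0],0],[[0,0,0],[0,0.3,0],0],[[0,0,0],[0,0.35,0],0]]'
```

```text
clock: 12.3
tool_pos: [0.4762, 0.2575, 0.1384]
ee_rot: [-0.0, 1.0, 0.0, 0.0]
contact_force: [2.0, -2.1, 0.1]
gripper_width: 0.001
finger_force: 1.3
```

```bash
python3 -m jog '[[[0,0,0],[0,0.05,0],0],[[0,0,0],[0,0.1,0],0],[[0,0,0],[0,0.15,0],0],[[0,0,0],[0,0.2,0],0],[[0,0,0],[0,0.25,0],0]]'
```

```text
clock: 12.8
tool_pos: [0.4761, 0.2621, 0.1383]
ee_rot: [0.0, 1.0, -0.003, 0.0]
contact_force: [2.2, -12.0, 3.8]
gripper_width: -0.003
finger_force: 6.3
```

```bash
python3 -m jog '[[[0,0,0],[0,0.05,0],0],[[0,0,0],[0,0.08,0],0]]'; python3 g.py
```

```text
clock: 13.0
tool_pos: [0.4761, 0.2622, 0.1382]
ee_rot: [0.001, 1.0, -0.006, 0.0]
contact_force: [1.7, -17.3, 4.8]
gripper_width: 0.002
finger_force: 8.8
t 13.0 p [0.4761 0.2622 0.1382] F [  1.7 -17.3   4.8] yaw x [-1.     0.001 -0.001]
```

Force rises with no further motion, so the carriage is home. Next I back off, lift, and move over behind the hood.

```bash
python3 -m jog '[[[0,0,0],[0,-0.3,0],0],[[0,0,0],[0,-1,0],0],[[0,0,0],[0,-2,-1],0],[[0,0,0],[0,-3,-2.5],0],[[0,0,0],[0,-4.9,-4.2],0],[[0,0,0],[0,-4.9,-5.9],0],[[0,0,0],[0,-4.9,-7.5],0],[[0,0,0],[0,-4.9,-9],0],[[0,0,0],[-1.5,-4.9,-9],0],[[0,0,0],[-3,-4.9,-9],0],[[0,0,0],[-4.5,-4.9,-9],0],[[0,0,0],[-6,-4.9,-9],0],[[0,0,0],[-7.4,-4.9,-9],0],[[0,0,0],[-7.4,-4.9,-9],0],[[0,0,0],[-7.4,-4.9,-9],0]]'; python3 g.py
python3 - <<'E'
from h import *
a=imaging.camera("top")["color"][110:270,170:370]; b=imaging.camera("scene")["color"][110:270,250:450]
cv2.imwrite("pics/c.png",cv2.resize(np.hstack([a,b])[:,:,::-1],None,fx=2,fy=2,interpolation=2))
E
```

```text
clock: 14.5
tool_pos: [0.6006, 0.1056, 0.4171]
ee_rot: [-0.001, 1.0, 0.002, -0.015]
contact_force: [-0.6, -0.1, 1.0]
gripper_width: 0.002
finger_force: 0.0
t 14.5 p [0.6006 0.1056 0.4171] F [-0.6 -0.1  1. ] yaw x [-1.    -0.001  0.03 ]
```

View pics/c.png

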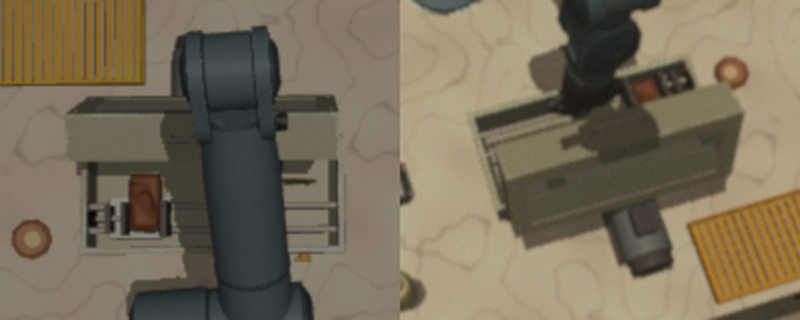

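The top view shows the carriage with its screw head near the left wall, which is home. It also shows that a tool pointing straight down can't reach behind the hood at this height, so I'll tilt the fingertips outward for more reach.

```bash
python3 -m jog '[[[0,-1,0],[0.5,0,0],0],[[0,-2,0],[0.5,0,0],0],[[0,-3,0],[0.5,0,0],0],[[0,-3.6,0],[0.5,0,0],0],[[0,-3.6,0],[0.5,0,0],0]]'; python3 g.py '[.705,.08,.37]' '[.705,.08,.315]'
```

```text
clock: 15.1
tool_pos: [0.5788, 0.1056, 0.4138]
ee_rot: [-0.001, 0.99, 0.001, 0.139]
contact_force: [-0.6, 0.1, 0.7]
gripper_width: 0.002
finger_force: 0.0
t 15.1 p [0.5788 0.1056 0.4138] F [-0.6  0.1  0.7] yaw x [-0.962 -0.002 -0.274]
[.705,.08,.37] shift [-3.64 -0.87  2.55]
[.705,.08,.315] shift [-3.14 -0.87  4.32]
```

```bash
python3 -m jog '[[[0,0,0],[-1.5,-0.4,0.7],0],[[0,0,0],[-2.8,-0.8,1.6],0],[[0,0,0],[-3.64,-0.87,2.5],0],[[0,0,0],[-3.64,-0.87,2.5],0],[[0,0,0],[-3.64,-0.87,2.5],0]]'; python3 g.py '[.705,.08,.37]' '[.705,.08,.312]' '[.65,.08,.312]'
```

```text
clock: 15.6
tool_pos: [0.7132, 0.0793, 0.3746]
ee_rot: [-0.0, 0.99, 0.001, 0.141]
contact_force: [0.1, 0.2, 0.2]
gripper_width: -0.003
finger_force: 0.0
t 15.6 p [0.7132 0.0793 0.3746] F [0.1 0.2 0.2] yaw x [-0.96  -0.    -0.278]
[.705,.08,.37] shift [0.31 0.02 0.07]
[.705,.08,.312] shift [0.84 0.02 1.93]
[.65,.08,.312] shift [2.6  0.02 1.42]
```

```bash
python3 -m jog '[[[0,0,0],[0.5,0,1],0],[[0,0,0],[0.8,0,1.9],0],[[0,0,0],[0.8,0,1.9],0]]'
cat > arc.py <<'E'
import sys
from h import *
s=manip.sense(); R=Ro.from_quat(s["ee_rot"]); p=np.array(s["tool_pos"])
print("t",round(s["clock"],2),p.round(4),"F",np.round(s["contact_force"],1))
hx=.628; dx,dz=float(sys.argv[1]),float(sys.argv[2]); q=p-[dx,0,dz]
for th in np.arange(*map(float,sys.argv[3:6])):
    X=[hx-.18*np.cos(th)+.08*np.sin(th)+dx,p[1],.118+.18*np.sin(th)+.08*np.cos(th)+dz]
    d=R.inv().apply(X-p)/.03; print(round(th,2),np.round(X,3),d.round(2))
E
python3 arc.py .0106 .003 1.4 0.6 -.08
```

```text
clock: 15.9
tool_pos: [0.7012, 0.0799, 0.3093]
ee_rot: [-0.001, 0.991, 0.001, 0.137]
contact_force: [-0.2, -0.2, -0.3]
gripper_width: -0.001
finger_force: 0.0
t 15.9 [0.7012 0.0799 0.3093] F [-0.2 -0.2 -0.3]
1.4 [0.687 0.08  0.312] [ 0.44  0.   -0.22]
1.32 [0.671 0.08  0.315] [ 0.9   0.   -0.46]
1.24 [0.656 0.08  0.317] [ 1.39  0.   -0.67]
1.16 [0.64  0.08  0.318] [ 1.88  0.   -0.83]
1.08 [0.624 0.08  0.317] [ 2.39  0.01 -0.96]
1.0 [0.609 0.08  0.316] [ 2.91  0.01 -1.04]
0.92 [0.593 0.08  0.313] [ 3.44  0.01 -1.08]
0.84 [0.578 0.08  0.308] [ 3.96  0.01 -1.08]
0.76 [0.563 0.08  0.303] [ 4.48  0.01 -1.04]
0.68 [0.549 0.08  0.296] [ 5.    0.01 -0.96]
```

```bash
python3 -m jog '[[[0,0,0],[0.2,0,-0.1],0],[[0,0,0],[0.44,0,-0.22],0],[[0,0,0],[0.65,0,-0.33],0],[[0,0,0],[0.9,0,-0.46],0],[[0,0,0],[1.15,0,-0.57],0],[[0,0,0],[1.39,0,-0.67],0],[[0,0,0],[1.63,0,-0.75],0],[[0,0,0],[1.88,0,-0.83],0]]'; python3 arc.py .0106 .003 1.16 0.6 -.08;  python3 - <<'E'
from h import *
a=imaging.camera("top")["color"][110:270,170:370]; b=imaging.camera("scene")["color"][110:270,250:450]
cv2.imwrite("pics/d.png",cv2.resize(np.hstack([a,b])[:,:,::-1],None,fx=2,fy=2,interpolation=2))
E
```

```text
clock: 16.7
tool_pos: [0.6432, 0.0792, 0.3204]
ee_rot: [-0.0, 0.99, 0.001, 0.14]
contact_force: [0.2, 0.5, -0.0]
gripper_width: -0.0
finger_force: 0.0
t 16.7 [0.6432 0.0792 0.3204] F [ 0.2  0.5 -0. ]
1.16 [0.64  0.079 0.318] [ 0.12 -0.    0.05]
1.08 [0.624 0.079 0.317] [ 0.63  0.   -0.08]
1.0 [0.609 0.079 0.316] [ 1.15  0.   -0.17]
0.92 [0.593 0.079 0.313] [ 1.67  0.   -0.21]
0.84 [0.578 0.079 0.308] [ 2.2   0.   -0.22]
0.76 [0.563 0.079 0.303] [ 2.72  0.   -0.18]
0.68 [0.549 0.079 0.296] [ 3.24  0.   -0.1 ]
```

View pics/d.png

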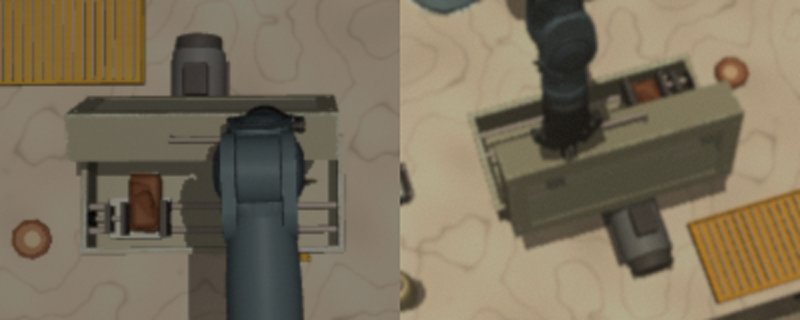

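Run:
```python
from h import *
cs=imaging.camera("scene"); ct=imaging.camera("top")
p=manip.sense()["tool_pos"]; R=Ro.from_quat(manip.sense()["ee_rot"]).as_matrix()
def hp(th,x,z,y,hx=.628): return [hx+x*np.cos(th)+z*np.sin(th),y,.118-x*np.sin(th)+z*np.cos(th)]
ims=[]
for c,(r0,c0) in ((ct,(135,250)),(cs,(130,300))):
    im=cv2.resize(c["color"][r0:r0+75,c0:c0+80,::-1],None,fx=5,fy=5,interpolation=2)
    def dot(X,col):
        u=proj(c,X); cv2.circle(im,tuple(int(v) for v in ((u-[c0,r0]+.5)*5)),3,col,-1)
    dot(p,(0,0,255)); dot(np.array(p)+R[:,0]*.011,(255,0,255)); dot(np.array(p)-R[:,2]*.07,(0,255,255))
    for y in (-.03,.03,.08,.13):
        dot(hp(1.3,-.205,.08,y),(0,255,0)); dot(hp(1.3,-.205,0,y),(255,0,0))
    ims.append(im)
cv2.imwrite("pics/e.png",np.hstack(ims))
```

```text
(no output)
```

View pics/e.png

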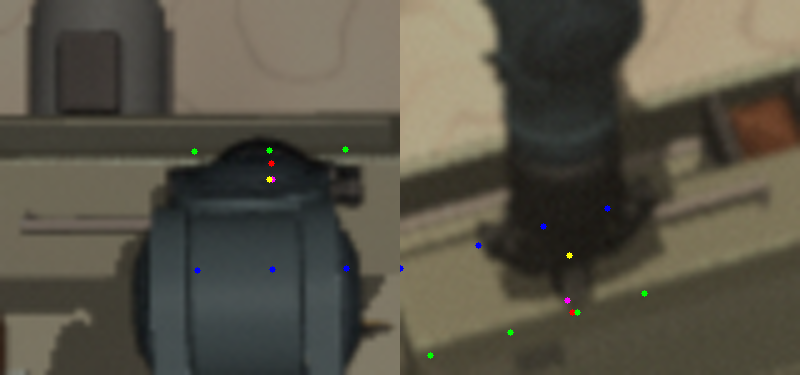

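The green dots (hood at 1.3 rad) fit the visible edge to within a few mm. The tip (red) sits right at the top edge with no force. I'll check numerically whether the hood has moved since the start.

Run:
```python
from h import *
for n,c0,r in (("top",225,(155,200)),("scene",385,(140,230))):
    a=cv2.imread(f"pics/{n}0.png").astype(int).sum(2); b=imaging.camera(n)["color"].astype(int).sum(2)
    pa=a[r[0]:r[1],c0:c0+4].mean(1).astype(int); pb=b[r[0]:r[1],c0:c0+4].mean(1).astype(int)
    print(n,r[0]); print(pa); print(pb)
s=manip.sense(); print(s["clock"],np.round(s["contact_force"],2),np.round(s["moment"],2))
```

```text
top 155
[353 352 334 229 232 185 179 178 179 174 157 204 337 312 296 294 295 295
 294 294 295 294 295 295 293 292 293 293 293 294 294 293 292 293 288 257
 186 174 172 174 174 176 212 312 326]
[355 355 335 230 234 187 179 181 181 176 160 205 339 314 298 297 296 297
 296 296 296 296 296 296 295 296 296 295 295 296 295 295 295 295 290 257
 185 177 176 174 174 177 214 316 327]
scene 140
[354 267 176 142 137 137 137 139 168 246 315 321 305 320 329 289 250 262
 304 321 322 327 323 324 327 325 324 323 327 325 322 325 324 324 322 308
 260 208 195 190 190 197 200 210 208 209 203 209 207 204 201 205 203 201
 203 200 202 201 201 207 221 231 217 198 198 203 223 232 233 229 230 232
 263 339 418 446 452 453 451 451 452 453 453 454 455 454 454 449 449 442]
[363 271 176 147 147 157 168 169 167 165 183 208 197 157 123 125 166 238
 301 327 330 332 332 334 331 328 333 332 330 331 330 329 330 330 329 317
 266 215 197 194 192 198 207 212 213 215 210 210 214 214 207 204 207 207
 205 207 207 205 205 213 227 238 221 200 196 211 226 235 237 234 232 235
 270 348 425 457 461 463 461 462 464 463 463 463 463 465 465 461 458 450]
17.0 [-0.08 -0.37 -0.07] [ 0.02  0.29 -0.03]
```

Run:
```python
from h import *
cs=imaging.camera("scene"); ct=imaging.camera("top")
# corner edge line: x=a+b*(y-.19), z ; find at given columns the row
def row(c,col,a,b,z):
    ys=np.linspace(-.1,.5,601); u=np.array([proj(c,[a+b*(y-.19),y,z]) for y in ys])
    o=np.argsort(u[:,0]); return np.interp(col,u[o,0],u[o,1])
from scipy.optimize import least_squares
def edge(c,col,r0,r1,up):
    g=cv2.GaussianBlur(c["color"].astype(float).sum(2),(0,0),1)[r0:r1,col]; d=np.diff(g)*up; i=d.argmax(); 
    return r0+i+.5+ (0 if i in(0,len(d)-1) else .5*(d[i-1]-d[i+1])/(d[i-1]-2*d[i]+d[i+1]))
T=[(ct,c,edge(ct,c,160,175,1)) for c in (215,225,235,240,325,328)]
S=[(cs,c,edge(cs,c,165+int((387-c)*.27),187+int((387-c)*.27),-1)) for c in (375,380,387,395,400)]
print([t[1:] for t in T+S])
r=least_squares(lambda q:[row(c,col,*q)-v for c,col,v in T+S],[.65,0,.337],diff_step=1e-3); print(r.x.round(4),r.fun.round(1))
p=manip.sense()["tool_pos"]; print(p)
c=imaging.camera("wrist"); save(c,"w.png")
```

```text
[(215, np.float64(166.2312455889546)), (225, np.float64(166.24713429026727)), (235, np.float64(166.2694737167244)), (240, np.float64(166.3835856717178)), (325, np.float64(165.7495384616101)), (328, np.float64(165.6740631616685)), (375, np.float64(179.3813284578342)), (380, np.float64(177.71505818353918)), (387, np.float64(175.80573896138182)), (395, np.float64(173.34786879721088)), (400, np.float64(171.9383373670499))]
[0.6465 0.0069 0.3404] [ 0.1  0.1 -0.  -0.2 -0.   0.  -0.2  0.  -0.1  0.1  0.1]
[0.64410436 0.07919193 0.32021587]
```

View pics/w.png

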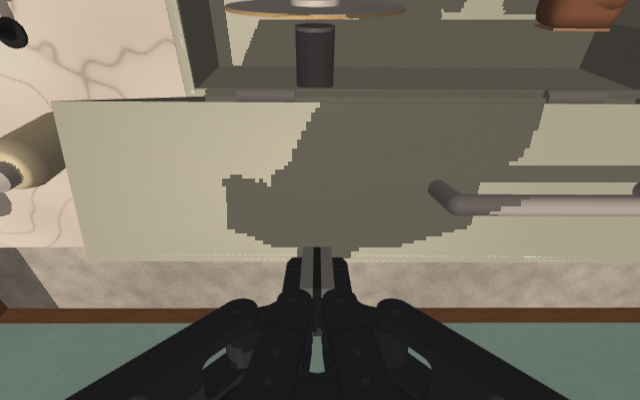

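The wrist view shows the shut fingertips at about (316,248), overlapping the hood's upper front edge (row 257), with nothing displaced. I'll check where the TCP projects.

Run:
```python
from h import *
c=imaging.camera("wrist"); s=manip.sense(); p=np.array(s["tool_pos"]); R=Ro.from_quat(s["ee_rot"]).as_matrix()
f,Rc,t=K(c); print("cam in tool",(R.T@(-Rc.T@t-p)).round(3), "dir",(R.T@Rc[2]).round(2))
for d in (0,-.01,-.02,-.03,-.04):
    print(d,[proj(c,p+R[:,2]*d+R[:,0]*e).round(0) for e in(-.011,0,.011)])
for y in (.03,.08,.13): print(proj(c,[.6465+.0069*(y-.19),y,.3404]).round(0),proj(c,[.6465-.077,y,.3404-.0214]).round(0))
```

```text
cam in tool [ 0.082  0.    -0.168] dir [-0.32 -0.    0.95]
0 [array([317., 256.]), array([317., 239.]), array([317., 221.])]
-0.01 [array([317., 265.]), array([317., 247.]), array([317., 228.])]
-0.02 [array([317., 275.]), array([317., 256.]), array([317., 236.])]
-0.03 [array([317., 286.]), array([317., 266.]), array([317., 246.])]
-0.04 [array([317., 299.]), array([317., 278.]), array([317., 256.])]
[221. 267.] [205. 109.]
[318. 267.] [319. 109.]
[415. 268.] [433. 110.]
```

```bash
python3 -m jog '[[[0,0,0],[0,0,-0.5],0],[[0,0,0],[0,0,-1.2],0],[[0,0,0],[-0.5,0,-2],0]]'
python3 - <<'E'
from h import *
c=imaging.camera("wrist"); a=cv2.imread("pics/w.png")[:,:,::-1].astype(int); b=c["color"].astype(int); save(c,"w2.png")
for col in (306,317,326):
    print(col); print(a[200:300:3,col].sum(1)); print(b[200:300:3,col].sum(1))
E
```

```text
clock: 17.5
tool_pos: [0.6398, 0.0792, 0.3817]
ee_rot: [-0.0, 0.99, 0.001, 0.139]
contact_force: [0.4, 0.5, 0.2]
gripper_width: -0.0
finger_force: 0.0
306
[280 281 278 280 278 278 279 280 277 277 279 278 276 277 278 276 224 225
 226 227 225 223 227 225 224 229 226 224 227 224 271  83  81  79]
[572 511 520 520 521 521 520 519 518 527 432 424 417 404 414 403 199 201
 204 197 203 202 200 200 201 198 199 201 201 198 241  71  72  69]
317
[282 278 279 278 277 278 277 277 279 278 277 276 279 277 281 276  74  68
  76  70  75  73  77  73  64  70  74  73  76  72  95  92  91  89]
[531 493 530 528 527 525 527 526 523 517 415 421 418 403 416 406  67  60
  61  62  62  65  66  55  62  53  57  53  70  65  86  83  76  79]
326
[280 281 278 280 276 279 277 278 278 278 278 281 277 281 280 277 226 226
 225 229 226 223 227 226 224 227 227 224 227 224 302  80  82  79]
[540 479 528 534 533 534 533 529 527 523 416 427 424 432 449 439 203 202
 197 201 198 200 201 197 198 197 199 200 204 198 271  73  72  73]
```

The finger end keeps the same pixel row after retreating, so it wasn't hidden. The real fingertips end about 20–30 mm short of the reported TCP and passed just over the edge. I'll repeat deeper.

```bash
python3 g.py '[.71,.08,.36]' '[.71,.08,.285]'
```

```text
t 17.55 p [0.6434 0.079  0.3878] F [ 1.4 -0.   4.1] yaw x [-0.959 -0.    -0.284]
[.71,.08,.36] shift [-1.86  0.03  1.52]
[.71,.08,.285] shift [-1.15  0.02  3.92]
```

```bash
python3 -m jog '[[[0,0,0],[-1.2,0,0.5],0],[[0,0,0],[-1.86,0,1.3],0],[[0,0,0],[-1.86,0,1.52],0],[[0,0,0],[-1.5,0,2.7],0],[[0,0,0],[-1.15,0,3.9],0],[[0,0,0],[-1.15,0,3.9],0]]'; python3 arc.py .0186 -.024 1.4 0.6 -.08
```

```text
clock: 18.15
tool_pos: [0.6998, 0.0793, 0.2687]
ee_rot: [-0.0, 0.991, 0.001, 0.131]
contact_force: [-0.8, 0.6, -1.8]
gripper_width: -0.002
finger_force: 0.0
t 18.15 [0.6998 0.0793 0.2687] F [-0.8  0.6 -1.8]
1.4 [0.695 0.079 0.285] [ 0.02  0.   -0.57]
1.32 [0.679 0.079 0.288] [ 0.49  0.   -0.8 ]
1.24 [0.664 0.079 0.29 ] [ 0.97  0.   -1.  ]
1.16 [0.648 0.079 0.291] [ 1.47  0.   -1.16]
1.08 [0.632 0.079 0.29 ] [ 1.99  0.   -1.28]
1.0 [0.617 0.079 0.289] [ 2.5   0.   -1.36]
0.92 [0.601 0.079 0.286] [ 3.03  0.   -1.4 ]
0.84 [0.586 0.079 0.281] [ 3.55  0.   -1.39]
0.76 [0.571 0.079 0.276] [ 4.08  0.   -1.34]
0.68 [0.557 0.079 0.269] [ 4.59  0.01 -1.26]
```

```bash
python3 -m jog '[[[0,0,0],[0.02,0,-0.3],0],[[0,0,0],[0.02,0,-0.57],0],[[0,0,0],[0.25,0,-0.7],0],[[0,0,0],[0.49,0,-0.8],0],[[0,0,0],[0.73,0,-0.9],0],[[0,0,0],[0.97,0,-1],0],[[0,0,0],[1.2,0,-1.08],0],[[0,0,0],[1.47,0,-1.16],0]]'; python3 arc.py .0186 -.024 1.16 0.4 -.08
```

```text
clock: 18.95
tool_pos: [0.6562, 0.0793, 0.3015]
ee_rot: [-0.0, 0.99, 0.001, 0.142]
contact_force: [4.2, -0.1, 1.3]
gripper_width: 0.002
finger_force: 2.5
t 18.95 [0.6562 0.0793 0.3015] F [ 4.2 -0.1  1.3]
1.16 [0.648 0.079 0.291] [ 0.36 -0.    0.26]
1.08 [0.632 0.079 0.29 ] [ 0.87 -0.    0.13]
1.0 [0.617 0.079 0.289] [1.39 0.   0.04]
0.92 [0.601 0.079 0.286] [ 1.91  0.   -0.01]
0.84 [0.586 0.079 0.281] [ 2.43  0.   -0.01]
0.76 [0.571 0.079 0.276] [2.96 0.   0.02]
0.68 [0.557 0.079 0.269] [3.48 0.   0.1 ]
0.6 [0.543 0.079 0.262] [3.99 0.   0.22]
0.52 [0.53  0.079 0.253] [4.49 0.   0.38]
0.44 [0.518 0.079 0.243] [ 4.97 -0.    0.57]
```

Contact is made and it's pushing at 4 N. I'll continue along the closing arc.

```bash
python3 -m jog '[[[0,0,0],[0.2,0,0.15],0],[[0,0,0],[0.36,0,0.26],0],[[0,0,0],[0.6,0,0.2],0],[[0,0,0],[0.87,0,0.13],0],[[0,0,0],[1.13,0,0.08],0],[[0,0,0],[1.39,0,0.04],0],[[0,0,0],[1.65,0,0.01],0],[[0,0,0],[1.91,0,-0.01],0],[[0,0,0],[2.17,0,-0.01],0],[[0,0,0],[2.43,0,-0.01],0],[[0,0,0],[2.7,0,0],0],[[0,0,0],[2.96,0,0.02],0]]'; python3 arc.py .0186 -.024 0.8 0 -.08
```

```text
clock: 20.15
tool_pos: [0.5719, 0.0796, 0.2787]
ee_rot: [-0.0, 0.99, 0.001, 0.144]
contact_force: [-0.2, 1.4, 8.3]
gripper_width: 0.003
finger_force: 3.4
t 20.15 [0.5719 0.0796 0.2787] F [-0.2  1.4  8.3]
0.8 [0.579 0.08  0.279] [-0.21 -0.    0.06]
0.72 [0.564 0.08  0.273] [ 0.31 -0.    0.11]
0.64 [0.55  0.08  0.266] [ 0.82 -0.    0.21]
0.56 [0.537 0.08  0.257] [ 1.33 -0.    0.35]
0.48 [0.524 0.08  0.248] [ 1.83 -0.    0.52]
0.4 [0.512 0.08  0.238] [ 2.31 -0.    0.74]
0.32 [0.501 0.08  0.227] [ 2.77 -0.    0.99]
0.24 [0.491 0.08  0.214] [ 3.2  -0.    1.28]
0.16 [0.482 0.08  0.202] [ 3.62 -0.    1.61]
0.08 [0.474 0.08  0.188] [ 4.   -0.    1.96]
```

```bash
python3 -m jog '[[[0,0,0],[0.31,0,0.11],0],[[0,0,0],[0.57,0,0.16],0],[[0,0,0],[0.82,0,0.21],0],[[0,0,0],[1.08,0,0.28],0],[[0,0,0],[1.33,0,0.35],0],[[0,0,0],[1.58,0,0.43],0],[[0,0,0],[1.83,0,0.52],0],[[0,0,0],[2.07,0,0.63],0],[[0,0,0],[2.31,0,0.74],0]]'; python3 arc.py .0186 -.024 0.4 -.12 -.04
```

```text
clock: 21.05
tool_pos: [0.5096, 0.0796, 0.2356]
ee_rot: [-0.0, 0.99, 0.001, 0.141]
contact_force: [0.6, 0.1, 3.8]
gripper_width: 0.003
finger_force: 1.9
t 21.05 [0.5096 0.0796 0.2356] F [0.6 0.1 3.8]
0.4 [0.512 0.08  0.238] [-0.09  0.   -0.05]
0.36 [0.506 0.08  0.232] [ 0.14 -0.    0.07]
0.32 [0.501 0.08  0.227] [ 0.36 -0.    0.21]
0.28 [0.496 0.08  0.221] [ 0.59 -0.    0.35]
0.24 [0.491 0.08  0.214] [ 0.8 -0.   0.5]
0.2 [0.486 0.08  0.208] [ 1.01 -0.    0.66]
0.16 [0.482 0.08  0.202] [ 1.21 -0.    0.82]
0.12 [0.477 0.08  0.195] [ 1.41 -0.    1.  ]
0.08 [0.474 0.08  0.188] [ 1.6  -0.    1.18]
0.04 [0.47  0.08  0.181] [ 1.78 -0.    1.37]
0.0 [0.467 0.08  0.174] [ 1.95 -0.    1.57]
-0.04 [0.464 0.08  0.167] [ 2.12 -0.    1.77]
-0.08 [0.461 0.08  0.159] [ 2.27 -0.01  1.98]
```

```bash
python3 -m jog '[[[0,0,0],[0.14,0,0.07],0],[[0,0,0],[0.36,0,0.21],0],[[0,0,0],[0.59,0,0.35],0],[[0,0,0],[0.8,0,0.5],0],[[0,0,0],[0.9,0,0.58],0],[[0,0,0],[1.01,0,0.66],0],[[0,0,0],[1.11,0,0.74],0],[[0,0,0],[1.21,0,0.82],0],[[0,0,0],[1.31,0,0.91],0],[[0,0,0],[1.41,0,1.0],0]]'; python3 arc.py .0186 -.024 0.12 -.14 -.02
```

```text
clock: 22.05
tool_pos: [0.4772, 0.0794, 0.1939]
ee_rot: [-0.0, 0.99, 0.001, 0.14]
contact_force: [-1.8, 2.9, 2.9]
gripper_width: 0.0
finger_force: 1.8
t 22.05 [0.4772 0.0794 0.1939] F [-1.8  2.9  2.9]
0.12 [0.477 0.079 0.195] [-0.02  0.   -0.03]
0.1 [0.475 0.079 0.192] [ 0.08 -0.    0.06]
0.08 [0.474 0.079 0.188] [ 0.17 -0.    0.15]
0.06 [0.472 0.079 0.185] [ 0.26 -0.    0.25]
0.04 [0.47  0.079 0.181] [ 0.35 -0.    0.34]
0.02 [0.468 0.079 0.178] [ 0.44 -0.    0.44]
-0.0 [0.467 0.079 0.174] [ 0.52 -0.    0.54]
-0.02 [0.465 0.079 0.17 ] [ 0.61 -0.    0.64]
-0.04 [0.464 0.079 0.167] [ 0.69 -0.    0.74]
-0.06 [0.462 0.079 0.163] [ 0.77 -0.    0.85]
-0.08 [0.461 0.079 0.159] [ 0.85 -0.    0.95]
-0.1 [0.46  0.079 0.156] [ 0.92 -0.    1.06]
-0.12 [0.458 0.079 0.152] [ 0.99 -0.    1.17]
```

```bash
python3 -m jog '[[[0,0,0],[0.08,0,0.06],0],[[0,0,0],[0.17,0,0.15],0],[[0,0,0],[0.22,0,0.2],0],[[0,0,0],[0.26,0,0.25],0],[[0,0,0],[0.31,0,0.3],0],[[0,0,0],[0.35,0,0.34],0],[[0,0,0],[0.4,0,0.39],0],[[0,0,0],[0.44,0,0.44],0]]'
```

```text
clock: 22.85
tool_pos: [0.4685, 0.0793, 0.1779]
ee_rot: [-0.0, 0.99, 0.001, 0.14]
contact_force: [-0.1, 1.4, 2.7]
gripper_width: -0.002
finger_force: 1.1
```

```bash
python3 -m jog '[[[0,0,0],[0.03,0,0.04],0],[[0,0,0],[0.06,0,0.08],0],[[0,0,0],[0.09,0,0.12],0],[[0,0,0],[0.12,0,0.16],0],[[0,0,0],[0.14,0,0.2],0]]'
```

```text
clock: 23.35
tool_pos: [0.4679, 0.0794, 0.175]
ee_rot: [-0.0, 0.99, 0.001, 0.143]
contact_force: [-16.3, 0.2, 33.7]
gripper_width: -0.001
finger_force: 17.1
```

Force jumped with no further motion, so the hood is down. I'll lift off, move toward the start button, and look.

```bash
python3 -m jog '[[[0,0,0],[-0.3,0,-0.6],0],[[0,0,0],[-0.6,0,-1.8],0],[[0,0,0],[-0.93,-1,-3.2],0],[[0,1,0],[-1.08,-2.5,-3],0],[[0,2,0],[-1.08,-4,-2.7],0],[[0,3.3,0],[-1.08,-5.6,-2.3],0],[[0,3.3,0],[-1.08,-7.2,-2.3],0],[[0,3.3,0],[-1.08,-8.8,-2.3],0],[[0,3.3,0],[-1.08,-10.2,-2.3],0],[[0,3.3,0],[-1.08,-11.5,-2.3],0],[[0,3.3,0],[-1.08,-11.5,-2.3],0],[[0,3.3,0],[-1.08,-11.5,-2.3],0]]'
python3 - <<'E'
from h import *
cs=[imaging.camera(n) for n in("top","wrist")]
a=cv2.resize(cs[0]["color"][140:260,190:350],(427,320)); b=cv2.resize(cs[1]["color"],(373,320)); b=cs[1]["color"][80:400,134:507]
cv2.imwrite("pics/f.png",np.hstack([a,b])[:,:,::-1])
np.save("w.npy",cs[1]["color"])
s=manip.sense(); p=np.array(s["tool_pos"]);print(p, s["ee_rot"]); print([proj(cs[1],X).round(0) for X in ([.480,-.267,.073],[.483,-.343,.086])])
E
```

```text
clock: 24.55
tool_pos: [0.4774, -0.2662, 0.2445]
ee_rot: [0.0, 1.0, 0.002, -0.004]
contact_force: [0.0, 0.1, -0.0]
gripper_width: 0.001
finger_force: 0.0
[ 0.47781157 -0.264725    0.24516553] [-8.36259916e-04  9.99991108e-01  1.48070228e-03 -3.85914506e-03]
[array([315., 171.]), array([241., 176.])]
```

View pics/f.png

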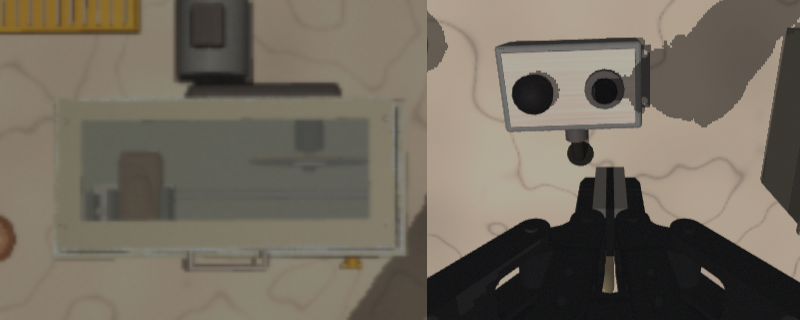

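The hood is shut flat all round, with the stone at the home end under the window. In the wrist view, the start button (collared) is at (312,168) in full-frame pixels and the mushroom stop at (240,173). Both are within 3 px of prediction. Next I descend onto start.

```bash
python3 -m jog '[[[0,0,0],[-0.05,-0.07,1.5],0],[[0,0,0],[-0.05,-0.07,3],0],[[0,0,0],[-0.05,-0.07,4.5],0],[[0,0,0],[-0.05,-0.07,5.4],0],[[0,0,0],[-0.05,-0.07,5.8],0],[[0,0,0],[-0.05,-0.07,5.9],0],[[0,0,0],[-0.05,-0.07,6],0],[[0,0,0],[-0.05,-0.07,6.1],0],[[0,0,0],[-0.05,-0.07,6.2],0],[[0,0,0],[-0.05,-0.07,6.3],0],[[0,0,0],[-0.05,-0.07,6.35],0]]'; python3 g.py
```

```text
clock: 25.75
tool_pos: [0.4787, -0.2677, 0.0552]
ee_rot: [-0.0, 1.0, 0.001, -0.003]
contact_force: [0.1, -0.4, -0.1]
gripper_width: 0.0
finger_force: 0.0
t 25.75 p [ 0.4787 -0.2677  0.0552] F [ 0.1 -0.4 -0.1] yaw x [-1.    -0.001  0.006]
```

```bash
python3 -m jog '[[[0,0,0],[0,0,0.1],0],[[0,0,0],[0,0,0.2],0],[[0,0,0],[0,0,0.27],0],[[0,0,0],[0,0,0.33],0],[[0,0,0],[0,0,0.36],0]]'
```

```text
clock: 26.25
tool_pos: [0.4789, -0.2677, 0.0454]
ee_rot: [-0.0, 1.0, 0.001, -0.003]
contact_force: [-2.6, 1.8, 15.3]
gripper_width: 0.0
finger_force: 7.6
```

```bash
python3 -m jog '[[[0,0,0],[0,0,0.05],0],[[0,0,0],[0,0,0.1],0],[[0,0,0],[0,0,0.1],0]]'
```

```text
clock: 26.55
tool_pos: [0.4789, -0.2678, 0.0451]
ee_rot: [-0.001, 1.0, 0.0, -0.002]
contact_force: [-8.3, 5.3, 29.6]
gripper_width: 0.003
finger_force: 14.5
```

A hard stop at about 72 mm tip height is suspicious, so I'll check the moment and look before trusting it.

Run:
```python
from h import *
c=imaging.camera("wrist"); save(c,"w3.png"); s=manip.sense(); print(s["tool_pos"],s["contact_force"],s["moment"])
cv2.imwrite("pics/g.png",cv2.resize(c["color"][110:310,180:440,::-1],None,fx=3,fy=3,interpolation=2))
for y in (-.267,-.270): print([proj(c,X).round(0) for X in ([.480,y,.073],[.48,y+.014,.073],[.466,y,.073],[.494,y,.073],[.483,-.343,.086])])
```

```text
[ 0.47897846 -0.26782104  0.04514194] [-9.10090926  5.00039222 28.99446859] [ 1.08907934  1.7046096  -0.00320149]
[array([318., 266.]), array([347., 266.]), array([318., 239.]), array([318., 290.]), array([150., 286.])]
[array([312., 266.]), array([341., 266.]), array([312., 239.]), array([312., 290.]), array([150., 286.])]
```

View pics/g.png

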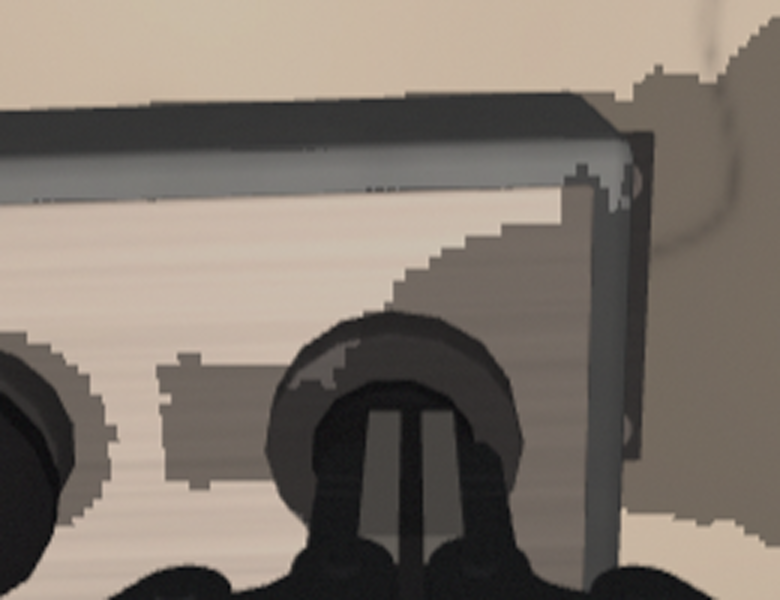

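In the wrist view, the finger tips sit in the collar about 3 mm to the +y side of the button centre (collar centre at about (393,430) in the crop, fingers at 411). I'll back off in small steps and use the force to tell the spring from the collar.

```bash
f(){ grep -E "clock|tool_pos|contact" | tr '\n' ' '; echo; }
python3 -m jog '[[[0,0,0],[0,0,-0.1],0],[[0,0,0],[0,0,-0.1],0]]' | f
python3 -m jog '[[[0,0,0],[0,0,-0.04],0],[[0,0,0],[0,0,-0.04],0]]' | f
python3 -m jog '[[[0,0,0],[0,0,-0.04],0],[[0,0,0],[0,0,-0.04],0]]' | f
python3 -m jog '[[[0,0,0],[0,0,-0.04],0],[[0,0,0],[0,0,-0.04],0]]' | f
python3 -m jog '[[[0,0,0],[0,0,-0.04],0],[[0,0,0],[0,0,-0.04],0]]' | f
```

```text
clock: 26.8 tool_pos: [0.4788, -0.2677, 0.0455] contact_force: [-1.7, 0.9, 8.2] 
clock: 27.0 tool_pos: [0.4788, -0.2677, 0.046] contact_force: [-0.4, 0.3, 4.8] 
clock: 27.2 tool_pos: [0.4788, -0.2677, 0.0469] contact_force: [-0.5, 0.0, 4.3] 
clock: 27.4 tool_pos: [0.4788, -0.2677, 0.048] contact_force: [1.0, -1.4, 2.9] 
clock: 27.6 tool_pos: [0.4788, -0.2677, 0.0492] contact_force: [1.0, -1.1, 2.6]
```

Force decays like the spring, from 4.8 N at the bottom over about 6 mm. So the button was fully pressed. Now lift clear and hand in.

```bash
python3 -m jog '[[[0,0,0],[0,0,-0.5],0],[[0,0,0],[0,0,-1.5],0],[[0,0,0],[0,0,-3],0],[[0,0,0],[0,0,-4.5],0],[[0,0,0],[0,0,-4.5],0],[[0,0,0],[0,0,-4.5],0]]'
python3 - <<'E'
from h import *
c=imaging.camera("top"); g=cv2.GaussianBlur(c["color"].astype(float).sum(2),(0,0),.7)
for col in (225,300): print(col,g[165:245:2,col].astype(int))
for th in (0,.03): 
  print(th,[proj(c,[.628+x*np.cos(th)+z*np.sin(th),.19,.118-x*np.sin(th)+z*np.cos(th)]).round(1) for x,z in ((-.205,.08),(-.205,0),(-.234,.04),(0,.08))])
E
```

```text
clock: 28.2
tool_pos: [0.4799, -0.2679, 0.1845]
ee_rot: [-0.001, 1.0, 0.001, -0.003]
contact_force: [0.4, -0.1, -0.4]
gripper_width: -0.002
finger_force: 0.0
225 [363 366 365 367 367 371 360 328 328 326 293 273 272 272 274 273 274 273
 272 272 272 272 280 276 221 205 212 226 217 305 331 331 332 331 313 324
 327 369 372 373]
300 [355 358 352 196 158 209 337 346 346 336 265 244 246 245 244 251 271 252
 258 276 280 279 279 273 273 277 279 278 292 342 351 350 351 356 351 340
 354 372 375 379]
0 [array([274.3, 234. ]), array([276.1, 234.2]), array([275.3, 242.1]), array([273.9, 176.7])]
0.03 [array([274.2, 233.3]), array([276. , 234.1]), array([275.1, 241.8]), array([273.9, 176. ])]
```

```bash
python3 -c "
from bench import order
print(order.job_done())"
```

```text
the job is handed in; nothing more can be done
None
```

I pushed the carriage home against its stop, then closed the hood, then pressed the start button fully down, and handed the job in at about 28 s. The arm was clear, and I kept it away from the stop button, the two bottles and the slab. The carriage and hood each ended on a firm stop and the button showed its spring force, but no verdict was returned at hand-in.

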